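Hook the ornament board into its gift box and snap the lid shut

TASK

Pack the finished plywood ornament board into its gift box: tilt the board to slip one of its two short edges under the lip inside the front of the box, and lower the other end until it lies flat on the box floor. Then swing the lid over and press its front edge down past the spring catch until it is fully shut. Do not shift or knock over the glue bottle, jar, wooden hoop and phone.

Things in the scene. Friction and masses are not known exactly. Their poses are not given: they have to be found in the camera images.
- box: Open light-wood gift box, fixed to the table. Outside 127 (x) by 114 (y) by 36 mm high, walls 6 mm, inside 115 by 102 mm; its floor's upper face is 8 mm above the table. Origin: centre of the underside, on the table. Its x axis points level from the front wall (robot's side, with lip and catch) to the rear wall (lid hinge); z is up.
- lip (a point): Middle of the inner lower edge of the lip, a dark wooden strip along the whole inside of the front wall. It sticks out 10 mm from that wall (this point is 47.5 mm in front of the box's centre), its underside is 11 mm above the box floor (19 mm above the table), and it is 4 mm thick. Axes as the box's.
- roller (a point): Centre of the catch: a sprung steel roller 8 mm across in the middle of the front wall's outer face, standing 3 mm out of it, 26 mm above the table. It yields inwards when the lid's ridge is forced down past it.
- lid (a joint): Lid angle about the hinge, rad: 0 fully shut, 1.57 upright; starts open at 1.75 to 2.0, leaning away from the robot; stop at 2.1. The stiff hinge keeps the lid at any angle it is left; moving it takes up to 3 N at the front edge. The lid meets the catch at about 0.07 (front edge 10 mm too high); 10 to 15 N down on the front edge takes it past; press on to 0, where it holds.
- lid_hinge (a point): Middle of the hinge line, 66.5 mm behind the box's centre (+x of the box), 36 mm above the table, level with the shut lid's underside; it turns with the lid. The lid is a 6 mm light-wood plate 114 mm wide, running 137 mm from this line to its front edge.
- lid_front (a point): Point on the lid's outer (upper) face, on its middle line, 125 mm from the hinge line, 12 mm short of the front edge: the place to press. 42 mm above the table when shut. z is the lid's outward normal. Under the front edge a tongue 40 mm wide, 4 mm thick hangs 19 mm below the plate's underside, outside the front wall when shut, with a ridge inside.
- plaque (a point): Centre of the layered wooden plaque glued on the middle of the loose ornament board: 44 mm (x) by 32 mm (y) by 18 mm high, flat upright sides, the part to grasp (across its 32 mm). The board under it is plywood, 110 (x) by 96 (y) by 5 mm, about 90 g, lying flat on the table, plaque up. This point is 14 mm above the board's underside; z is the board's upward normal.
- short_edge (a point): Middle of one of the board's two short (96 mm) edges, half-way through its 5 mm: 55 mm from the plaque's centre along the board's x. The opposite short edge is alike, and either may go under the lip. Lying flat in the box, the board has 5 mm of play along the box's x and 6 mm along y. Axes as the plaque's.
- glue: Bystander: white glue bottle standing upright, 40 mm across and 120 mm high. Origin: centre of its underside.
- jar: Bystander: small closed paint jar standing upright, 52 mm across and 60 mm high. Origin: centre of its underside.
- hoop: Bystander: flat wooden hoop lying on the table, 84 mm outside, 66 mm inside, 10 mm high. Origin: centre of its underside.
- phone: Bystander: black phone lying flat on the table, 150 mm (x) by 74 mm (y) by 8 mm. Origin: centre of its underside.
Not all that is in view belongs to the job. There is more than one size of the part that bears plaque; the job needs the largest.

How it is judged:
By the outcome, as a careful person would: the job done as asked, in the order asked, and still so for the second after the job is handed in, with the robot touching nothing.
It also fails if it takes over 54 s, if anything falls off the work surface, if the arm or the gripper's body presses on something with over 40 N, if the wrist force passes 120 N, or if a joint passes its speed limit or range.

ROBOT

A 6-joint arm with a two-finger parallel gripper is mounted at the origin on the work surface. World frame = base frame: x ahead of the robot, y to its left, z up, the work surface at z = 0. Lengths are in m, angles in rad, forces in N, time in s.
With the tool pointing down it reaches from about 0.25 to 0.775 m from the base axis. Payload 4 kg.
Tool frame: the origin (TCP) lies at the very end of the fingers, on their centre line; the grasp point (between the pads) lies 19 mm behind it (robot.tcp_to_grasp is the distance from the TCP to the grasp point, in m); z points along the fingers, y is the line along which they close (so a half turn about z gives the same grasp; the last joint's range is limited). The gripper opens to 94 mm and grips with 3 to 60 N. Pads are 16 mm wide; open, the fingers measure 119 mm over their backs; the gripper's body (75 mm by 177 mm) begins 78 mm behind the grasp point.
Start: joints at [1.157, 0.087, 1.371, -0, 1.684, -0.103], TCP at [0.168, 0.524, 0.177] pointing down, gripper open.
Joint ranges: [-3.1, 3.1], [-0.76, 2.03], [0.27, 2.55], [-1.08, 4.22], [0.17, 2.65], [-2.57, 2.57]. Speed limits (rad/s): [2.79, 2.79, 3.14, 3.14, 3.14, 3.14].

INTERFACE

Orientations are given as a unit quaternion [x, y, z, w].
In Python, from rig import robot, vision gives the robot as it stands.
- The arm moves only by the tool send_rows, never from a script. Its argument "moves" is a list of rows, each a list of 4 numbers: the shift along the world's x, y, z in cm, then the turn about the world's z in rad. A call has 1 to 12 rows; each row shifts and turns the commanded pose from where the row before left it; what a row does not reach is not made up. A row lasts 1/8 s, in which the tool goes at most 62.5 mm and 10.7 degrees, less where a joint would pass 70% of its speed; a pose out of reach is approached as far as the arm can. A call is refused whole if a number of a shift passes 6.25 or a number of a turn 0.188, either way. A call with a gripper value outside its range is refused whole. "gripper" is the gripper command: -1 is fully open, 1 is shut, values between are in proportion, set as the call begins (left out, the last holds). The fingers move at their own pace and stop on an object; "squeeze" is the grip in N (left out, the last holds). Time passes only in rows, so rows that do not move let the fingers close. It gives the time, the measured TCP pose, the force, the opening and the grip force at its end, in the units of the state.
- robot.observe(): the state, without advancing time (a new reading comes with each control period).
- vision.snapshot(name): name is "scene" or "top"; returns a dict with "img" (400x640x3 uint8, red, green, blue), "z_map" (400x640 float32, m along the optical axis (not along the pixel's ray), 0 where there is no reading), "K" (3x3 intrinsics, pixels), "origin" and "rotation" of the camera in the world. Camera axes: x right, y up, looking along -z (the intrinsics and any distortion apply to the point x, -y, -z); pixel columns grow to the right and rows downward; lengths in m; the calibration is good to about 2 mm. A picture is of the moment at which its call begins.
- robot.finish_job(): hands the job in; it is judged then, once.
The state is a dict: "time": time; "q": joint angles; "qvel": joint speeds; "tau": joint torques, N m; "eef_pos": TCP position; "eef_rot": TCP orientation; "contact_force": force on the tool from outside, world axes, zero at the start; "wrist_torque": the same for the moment, N m; "gripper_width": finger opening in m; "grip_force": force on a finger pad.
Only numpy, scipy, OpenCV 4.12 (cv2) and the standard library are available. Lean on these libraries where they do the work, as an engineer would, in place of code of your own. Each camera call takes 0.05 s, during which the arm holds its last target. There are 200 camera calls.

## Working session

There is one attempt and no reset: what is moved stays moved. The work goes in short steps, Python scripts to look and compute and a tool call to move; the robot and the scene stay as the last step left them, time stands still between calls to the robot, and variables do not carry over. Pictures are saved under pics/ and viewed, at most 10 in all, crops included, and the job is handed in when it is done.

Besides the shell and the picture viewer there is one more tool, called after "Call:" by a JSON object that holds its "op" and its "data", one argument or row to a line. send_rows: Moves the arm, as the interface text tells. Its arguments: {"type":"object","properties":{"moves":{"type":"array","items":{"type":"array","items":{"type":"number"}}},"gripper":{"type":"number"},"squeeze":{"type":"number"}},"required":["moves"]}

```bash
mkdir -p pics; ls
cat > h.py <<'E'
from rig import robot, vision
import numpy as np, cv2
def snap(n):
    s=vision.snapshot(n); return s
def pt(s,u,v,d=None):
    K=np.array(s["K"]); d=s["z_map"][v,u] if d is None else d
    c=np.array([(u-K[0,2])/K[0,0]*d, -(v-K[1,2])/K[1,1]*d, -d])
    return np.array(s["origin"])+np.array(s["rotation"])@c
def onz(s,u,v,z):
    K=np.array(s["K"]); r=np.array(s["rotation"])@np.array([(u-K[0,2])/K[0,0],-(v-K[1,2])/K[1,1],-1])
    o=np.array(s["origin"]); return o+r*(z-o[2])/r[2]
def save(s,n): cv2.imwrite(f"pics/{n}.png",s["img"][:,:,::-1])
E
python3 - <<'E'
from h import *
for n in("scene","top"):
    s=snap(n); save(s,n+"0"); np.savez(n+"0.npz",**s); print(s["K"],s["origin"],s["rotation"],s.keys())
o=robot.observe(); print(o)
E
```

```text
pics
[[437.59595215   0.         321.26812364]
 [  0.         437.59595215 192.93056474]
 [  0.           0.           1.        ]] [1.30935591 0.15966488 0.93697036] [0.23137008 0.27160591 0.7224095  0.59230281] dict_keys(['img', 'z_map', 'K', 'origin', 'rotation'])
[[453.23090639   0.         325.38173473]
 [  0.         453.23090639 207.78773286]
 [  0.           0.           1.        ]] [ 0.30658436 -0.01166556  1.45149424] [ 0.06217002 -0.05785976 -0.70216009  0.70693589] dict_keys(['img', 'z_map', 'K', 'origin', 'rotation'])
{'time': 0.1, 'q': array([ 1.15691288e+00,  8.79048595e-02,  1.37207556e+00, -1.60328145e-05,
        1.68360935e+00, -1.03121878e-01]), 'qvel': array([-0.00098824, -0.00171863, -0.00279392,  0.0010042 , -0.00115706,
        0.00070355]), 'tau': array([ 2.96973340e-03, -3.41251802e+01, -3.03301585e+01,  7.22001493e-02,
        3.04199662e-02, -1.01307837e-04]), 'eef_pos': array([0.16798187, 0.52314576, 0.17562228]), 'eef_rot': array([ 1.54757113e-01,  9.87952043e-01, -9.67420035e-04, -2.47563984e-04]), 'contact_force': array([-0.50129646,  0.25952412, -0.32297286]), 'wrist_torque': array([ 0.01737513,  0.06470254, -0.00616695]), 'grip_force': 0.0, 'gripper_width': 0.09392558955831491}
```

```bash
sed -i '2a from scipy.spatial.transform import Rotation as Ro' h.py; sed -i 's/s=vision.snapshot(n); return s/s=dict(vision.snapshot(n)); s["rotation"]=Ro.from_quat(s["rotation"]).as_matrix(); return s/' h.py
python3 - <<'E'
import cv2
for n in("scene0","top0"):
    cv2.imwrite(f"pics/{n}b.png",cv2.resize(cv2.imread(f"pics/{n}.png"),(800,500),interpolation=cv2.INTER_CUBIC))
E
```

```text
(no output)
```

View pics/scene0b.png

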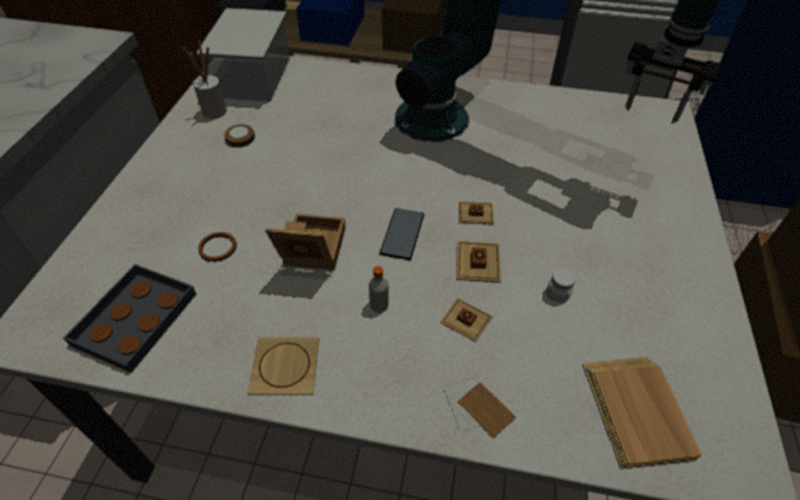

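View pics/top0b.png

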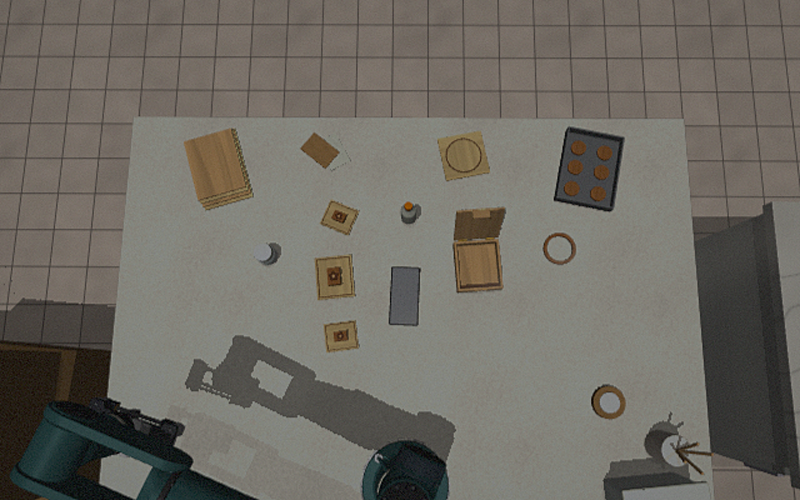

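Run:
```python
import cv2
i=cv2.imread("pics/top0.png")
a=i[190:255,240:300]; b=i[160:240,350:415]
a=cv2.convertScaleAbs(cv2.resize(a,None,fx=6,fy=6,interpolation=cv2.INTER_CUBIC),alpha=1.6)
b=cv2.convertScaleAbs(cv2.resize(b,None,fx=6,fy=6,interpolation=cv2.INTER_CUBIC),alpha=1.6)
a=cv2.copyMakeBorder(a,0,90,0,10,0)
import numpy as np
cv2.imwrite("pics/crop1.png",np.hstack([a,b]))
from h import *
o=np.load("top0.npz"); s={k:o[k] for k in o}; s["rotation"]=Ro.from_quat(s["rotation"]).as_matrix()
print(pt(s,268,221),pt(s,382,215),pt(s,325,235), pt(s,250,210))
```

```text
[0.5074566  0.17999114 0.02586414] [ 0.53249313 -0.18492813  0.00390642] [ 0.46646641 -0.00131624  0.00334553] [0.54612783 0.24232057 0.00409387]
```

View pics/crop1.png

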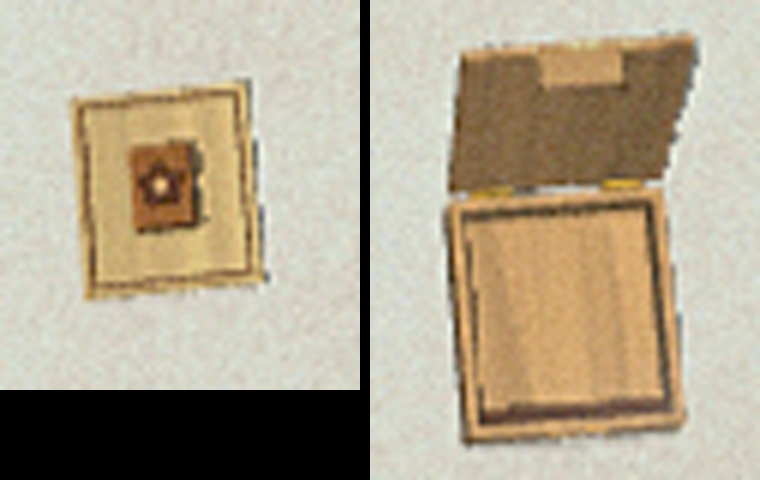

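Run:
```python
from h import *
o=np.load("top0.npz"); s={k:o[k] for k in o}; s["rotation"]=Ro.from_quat(s["rotation"]).as_matrix()
def quad(c,off,z):
    P=np.array([onz(s,(u+.5)/6-.5+off[0],(v+.5)/6-.5+off[1],z)[:2] for u,v in c]) # TL TR BR BL
    L=P[0]-P[3];R=P[1]-P[2];T=P[0]-P[1];B=P[3]-P[2]
    d=(L+R)/2; e=(T+B)/2
    print(P.mean(0),"xlen",np.linalg.norm(d),"ylen",np.linalg.norm(e),"yaw",np.arctan2(d[1],d[0]),np.arctan2(-e[0],e[1]))
quad([(73,97),(246,83),(266,278),(88,298)],(240,190),.005)
quad([(132,146),(192,142),(197,224),(135,230)],(240,190),.023)
off=(350-370/6,160)
quad([(447,203),(662,190),(684,424),(463,437)],off,.036)
# lid front edge corners top: 
for u,v in[(462,54),(695,36),(541,48),(624,44),(541,86),(622,86)]:
    uu,vv=(u+.5)/6-.5+off[0],(v+.5)/6-.5+off[1]
    print(pt(s,int(round(uu)),int(round(vv))+1))
for n,u,v,z in [("glue",409/1.25,207/1.25,.12),("phone",405/1.25,296/1.25,.008),("jar",264/1.25,252/1.25,.06),("hoop",560/1.25,249/1.25,.01),("sm",340/1.25,217/1.25,.02),("sm2",341/1.25,336/1.25,.02)]:
    print(n,onz(s,u,v,z))
```

```text
[0.510454   0.18402053] xlen 0.10806776207061973 ylen 0.09461782649784682 yaw 0.1160722431272179 0.10389218675380915
[0.50950348 0.18387793] xlen 0.044598050352543724 ylen 0.03245244545136995 yaw 0.07675260408842016 0.08905331155090745
[ 0.53807708 -0.18094416] xlen 0.12515202765532785 ylen 0.11514436174694802 yaw 0.06618139813638868 0.06667248780241856
[ 0.64051955 -0.11803574  0.16309989]
[ 0.6934456  -0.2599249   0.00104344]
[ 0.64261049 -0.15558035  0.16746318]
[ 0.64675048 -0.19690569  0.16405758]
[ 0.63385819 -0.15952382  0.13023651]
[ 0.63607223 -0.20253199  0.12229936]
glue [ 0.66474403 -0.00725388  0.12      ]
phone [0.46015327 0.00180424 0.008     ]
jar [0.56272829 0.35488606 0.06      ]
hoop [ 0.58459267 -0.39812248  0.01      ]
sm [0.66381047 0.17223361 0.02      ]
sm2 [0.35715345 0.16138689 0.02      ]
```

Call:
{"op": "send_rows", "data": {
  "moves": [
    [3.9, -3.8, -0.6, 0.046],
    [3.9, -3.8, -0.6, 0.046],
    [3.9, -3.8, -0.6, 0.046],
    [3.9, -3.8, -0.6, 0.046],
    [3.9, -3.8, -0.6, 0.046],
    [3.9, -3.8, -0.6, 0.046],
    [3.9, -3.8, -0.6, 0.046],
    [3.9, -3.8, -0.6, 0.046],
    [3.9, -3.8, -0.6, 0.042],
    [0, 0, 0, 0],
    [0, 0, 0, 0]
  ],
  "gripper": -0.28,
  "squeeze": 5
}}

```text
time: 1.48
eef_pos: [0.5186, 0.1819, 0.1222]
eef_rot: [-0.049, 0.999, 0.0, -0.001]
contact_force: [-0.3, -0.1, -0.1]
gripper_width: 0.0603
grip_force: 0.0
```

Call:
{"op": "send_rows", "data": {
  "moves": [
    [0.3, 0.3, -3, 0],
    [0, 0, -3, 0],
    [0, 0, -3, 0],
    [0, 0, -1.5, 0],
    [0, 0, -0.6, 0],
    [0, 0, 0, 0],
    [0, 0, 0, 0]
  ]
}}

```text
time: 2.35
eef_pos: [0.5232, 0.185, 0.0131]
eef_rot: [-0.05, 0.999, 0.0, 0.001]
contact_force: [0.5, 0.1, -0.4]
gripper_width: 0.0604
grip_force: 0.0
```

Call:
{"op": "send_rows", "data": {
  "moves": [
    [0, 0, 0, 0],
    [0, 0, 0, 0],
    [0, 0, 0, 0],
    [0, 0, 0, 0],
    [0, 0, 0, 0]
  ],
  "gripper": 1
}}

```text
time: 2.98
eef_pos: [0.5222, 0.1847, 0.0117]
eef_rot: [-0.05, 0.999, 0.0, -0.0]
contact_force: [0.3, -0.1, -0.8]
gripper_width: 0.0137
grip_force: 0.0
```

Run:
```python
from h import *
s=snap("top"); i=s["img"][:,:,::-1]; a=cv2.convertScaleAbs(cv2.resize(i[180:260,220:320],None,fx=5,fy=5,interpolation=3),alpha=1.6)
t=snap("scene"); j=t["img"][:,:,::-1]; b=cv2.convertScaleAbs(cv2.resize(j[160:240,350:440][:, :60],None,fx=5,fy=5,interpolation=3),alpha=1.6)
cv2.imwrite("pics/c2.png",np.hstack([a,b]))
print(robot.observe()["gripper_width"])
```

```text
0.00533350445427762
```

View pics/c2.png

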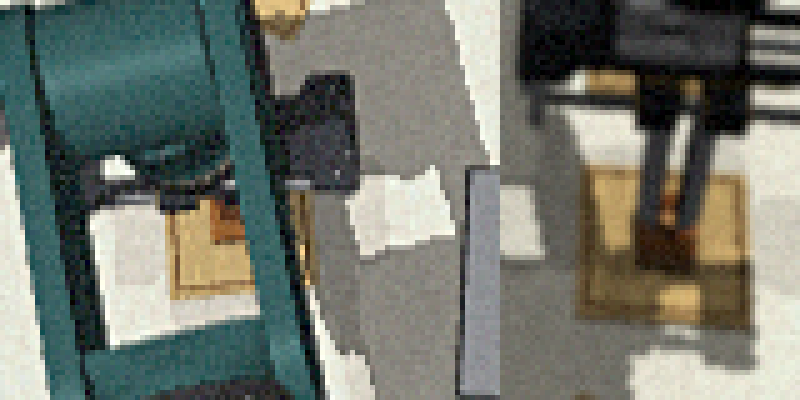

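Run:
```python
from h import *
o=np.load("scene0.npz"); s={k:o[k] for k in o}; s["rotation"]=Ro.from_quat(s["rotation"]).as_matrix()
for u,v in[(383,205),(383,203),(381,208),(383,210),(383,216),(370,200),(395,200)]: print("init",u,v,pt(s,u,v).round(3))
t=snap("scene")
for u,v in[(383,208),(383,206),(380,203),(390,203),(379,198),(391,198),(383,212),(383,220),(375,215)]: print("now",u,v,pt(t,u,v).round(3), t["img"][v,u])
print(robot.observe()["eef_pos"])
```

```text
init 383 205 [0.515 0.189 0.024]
init 383 203 [0.511 0.188 0.028]
init 381 208 [0.529 0.184 0.026]
init 383 210 [0.531 0.191 0.022]
init 383 216 [0.537 0.193 0.004]
init 370 200 [0.488 0.152 0.005]
init 395 200 [0.472 0.221 0.004]
now 383 208 [0.525 0.19  0.023] [26  9  1]
now 383 206 [0.518 0.189 0.024] [16 10  0]
now 380 203 [0.529 0.179 0.047] [33 33 36]
now 390 203 [0.489 0.208 0.007] [107  89  55]
now 379 198 [0.533 0.175 0.07 ] [34 32 33]
now 391 198 [0.466 0.209 0.003] [113  96  61]
now 383 212 [0.529 0.192 0.01 ] [24 15  3]
now 383 220 [0.552 0.195 0.005] [126 106  67]
now 375 215 [0.539 0.171 0.004] [62 52 36]
[0.52218907 0.18465579 0.01166698]
```

Call:
{"op": "send_rows", "data": {
  "moves": [
    [0, 0, 3, 0],
    [0, 0, 3, 0],
    [0, 0, 3, 0],
    [0, 0, 0, 0],
    [0, 0, 0, 0],
    [0, 0, 0, 0]
  ],
  "gripper": -0.28
}}

```text
time: 3.88
eef_pos: [0.521, 0.1844, 0.0996]
eef_rot: [-0.05, 0.999, -0.0, -0.002]
contact_force: [0.2, 0.4, -0.1]
gripper_width: 0.058
grip_force: 0.0
```

Run:
```python
from h import *
t=snap("scene"); i=t["img"][:,:,::-1]
cv2.imwrite("pics/c3.png",cv2.convertScaleAbs(cv2.resize(i[130:240,340:440],None,fx=5,fy=5,interpolation=3),alpha=1.6))
e=robot.observe()["eef_pos"]; print(e)
K=t["K"]
for p in [e, e+[0,.03,0], e-[0,.03,0], [.51,.184,.023],[.532,.17,.023],[.532,.2,.023]]:
    c=t["rotation"].T@(np.array(p)-t["origin"]); print(np.round([K[0,2]+K[0,0]*c[0]/-c[2],K[1,2]-K[1,1]*c[1]/-c[2],-c[2]],1), np.round((np.array([K[0,2]+K[0,0]*c[0]/-c[2],K[1,2]-K[1,1]*c[1]/-c[2]])-[340,130])*5))
```

```text
[0.52113372 0.18441556 0.09976032]
[384.5 187.7   1.1] [223. 288.]
[396.1 189.4   1.1] [280. 297.]
[373.1 185.9   1.1] [165. 280.]
[381.4 203.6   1.2] [207. 368.]
[375.5 208.8   1.2] [177. 394.]
[386.5 210.5   1.2] [232. 403.]
```

View pics/c3.png

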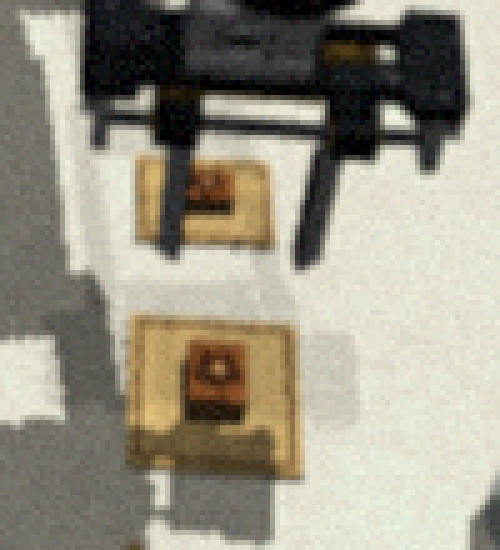

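Run:
```python
from h import *
t=snap("scene")
for u,v in[(374,180),(374,178),(375,175),(375,170),(401,181),(401,178),(402,174),(404,170)]:
    print(u,v,[pt(t,u+d,v).round(3).tolist() for d in(-1,0,1)])
s=snap("top"); z=s["z_map"]
# board top from top camera
for u,v in[(268,236),(262,235),(275,234),(262,237)]: print(pt(s,u,v).round(3))
print(robot.observe()["q"])
```

```text
374 180 [[0.531, 0.152, 0.132], [0.532, 0.155, 0.134], [0.532, 0.157, 0.134]]
374 178 [[0.533, 0.151, 0.141], [0.533, 0.154, 0.142], [0.532, 0.156, 0.142]]
375 175 [[0.536, 0.153, 0.155], [0.536, 0.155, 0.156], [0.531, 0.158, 0.151]]
375 170 [[0.535, 0.151, 0.172], [0.533, 0.153, 0.17], [0.532, 0.156, 0.169]]
401 181 [[0.527, 0.219, 0.139], [0.527, 0.222, 0.139], [0.527, 0.224, 0.14]]
401 178 [[0.525, 0.218, 0.147], [0.528, 0.22, 0.151], [0.527, 0.223, 0.15]]
402 174 [[0.528, 0.218, 0.164], [0.527, 0.221, 0.164], [0.528, 0.223, 0.165]]
404 170 [[0.529, 0.221, 0.18], [0.528, 0.223, 0.179], [0.524, 0.226, 0.176]]
[0.406 0.112 0.526]
[0.465 0.2   0.008]
[0.412 0.099 0.512]
[0.459 0.201 0.002]
[ 2.37477331e-01  1.23316888e-01  1.48296906e+00  8.34795629e-05
  1.53756894e+00 -1.43255921e+00]
```

Run:
```python
from rig import robot
print([a for a in dir(robot) if a[0]!='_'], robot.tcp_to_grasp)
```

```text
['IKError', 'finish_job', 'observe', 'tcp_to_grasp'] 0.0188
```

Call:
{"op": "send_rows", "data": {
  "moves": [
    [0.1, 0.1, -3, 0],
    [0, 0, -3, 0],
    [0, 0, -3, 0],
    [0, 0, -0.6, 0],
    [0, 0, -0.3, 0],
    [0, 0, 0, 0],
    [0, 0, 0, 0]
  ]
}}

```text
time: 4.9
eef_pos: [0.5242, 0.1859, 0.0041]
eef_rot: [-0.05, 0.999, 0.0, 0.001]
contact_force: [-0.7, 0.2, -0.3]
gripper_width: 0.0605
grip_force: 0.0
```

Call:
{"op": "send_rows", "data": {
  "moves": [
    [0, 0, -0.5, 0],
    [0, 0, -0.3, 0],
    [0, 0, 0, 0],
    [0, 0, 0, 0]
  ]
}}

```text
time: 5.4
eef_pos: [0.5232, 0.1857, -0.0054]
eef_rot: [-0.05, 0.999, 0.0, -0.0]
contact_force: [-0.4, 0.5, -0.0]
gripper_width: 0.0603
grip_force: 0.0
```

Call:
{"op": "send_rows", "data": {
  "moves": [
    [0, 0, -0.3, 0],
    [0, 0, -0.2, 0],
    [0, 0, 0, 0],
    [0, 0, 0, 0]
  ]
}}

```text
time: 5.9
eef_pos: [0.5232, 0.1857, -0.0103]
eef_rot: [-0.05, 0.999, 0.0, 0.0]
contact_force: [0.5, -0.6, 0.7]
gripper_width: 0.06
grip_force: 0.0
```

Call:
{"op": "send_rows", "data": {
  "moves": [
    [0, 0, -0.2, 0],
    [0, 0, -0.2, 0],
    [0, 0, 0, 0]
  ]
}}

```text
time: 6.28
eef_pos: [0.523, 0.1856, -0.0146]
eef_rot: [-0.05, 0.999, -0.0, -0.0]
contact_force: [-1.0, -0.5, 0.1]
gripper_width: 0.0598
grip_force: 0.0
```

Call:
{"op": "send_rows", "data": {
  "moves": [
    [0, 0, -0.2, 0],
    [0, 0, 0, 0],
    [0, 0, 0, 0]
  ]
}}

```text
time: 6.65
eef_pos: [0.5232, 0.1857, -0.0163]
eef_rot: [-0.05, 0.999, 0.0, -0.0]
contact_force: [0.2, -0.5, 0.7]
gripper_width: 0.0603
grip_force: 0.0
```

Call:
{"op": "send_rows", "data": {
  "moves": [
    [0, 0, -0.15, 0],
    [0, 0, 0, 0],
    [0, 0, 0, 0]
  ]
}}

```text
time: 7.02
eef_pos: [0.5232, 0.1857, -0.0178]
eef_rot: [-0.05, 0.999, 0.0, -0.0]
contact_force: [0.1, -0.3, 1.1]
gripper_width: 0.0602
grip_force: 0.0
```

Call:
{"op": "send_rows", "data": {
  "moves": [
    [0, 0, -0.15, 0],
    [0, 0, 0, 0],
    [0, 0, 0, 0]
  ]
}}

```text
time: 7.4
eef_pos: [0.5232, 0.1856, -0.0193]
eef_rot: [-0.05, 0.999, 0.0, -0.0]
contact_force: [-0.0, -0.9, 0.3]
gripper_width: 0.0601
grip_force: 0.0
```

Call:
{"op": "send_rows", "data": {
  "moves": [
    [0, 0, 0.2, 0],
    [0, 0, 0, 0],
    [0, 0, 0, 0],
    [0, 0, 0, 0],
    [0, 0, 0, 0],
    [0, 0, 0, 0]
  ],
  "gripper": 1
}}

```text
time: 8.15
eef_pos: [0.5233, 0.1858, -0.0171]
eef_rot: [-0.05, 0.999, 0.0, 0.0]
contact_force: [-0.2, 0.5, 0.5]
gripper_width: 0.0318
grip_force: 5.0
```

Call:
{"op": "send_rows", "data": {
  "moves": [
    [0, 0, 1, 0],
    [0, 0, 2, 0],
    [0, 0, 2.5, 0],
    [0, 0, 2.5, 0],
    [0, 0, 0, 0],
    [0, 0, 0, 0]
  ],
  "squeeze": 3.5
}}

```text
time: 8.9
eef_pos: [0.5226, 0.1854, 0.0618]
eef_rot: [-0.05, 0.999, -0.0, -0.001]
contact_force: [-0.9, 0.4, 0.2]
gripper_width: 0.0321
grip_force: 3.5
```

```bash
cat >> h.py <<'E'
def plane(s,box,zmin,zmax):
    "fit plane to woody pixels in image box; returns pts"
    u0,v0,u1,v1=box; P=[]
    for v in range(v0,v1):
        for u in range(u0,u1):
            r,g,b=map(int,s["img"][v,u])
            if r>1.35*b and r>60:
                p=pt(s,u,v)
                if zmin<p[2]<zmax: P.append(p)
    return np.array(P)
E
python3 - <<'E'
from h import *
t=snap("scene"); i=t["img"][:,:,::-1]
cv2.imwrite("pics/c4.png",cv2.convertScaleAbs(cv2.resize(i[130:240,340:440],None,fx=5,fy=5,interpolation=3),alpha=1.6))
print(robot.observe()["eef_pos"],robot.observe()["gripper_width"])
P=plane(t,(340,150,440,225),.03,.14); print(len(P)); 
A=np.c_[P[:,:2],np.ones(len(P))]; 
for k in range(4):
    c=np.linalg.lstsq(A,P[:,2],rcond=None)[0]; r=np.abs(A@c-P[:,2]); m=r<max(.006,np.median(r)*2); A=A[m];P=P[m]
print(c,len(P),P.min(0),P.max(0))
E
```

```text
[0.52223537 0.18532473 0.0612531 ] 0.03192491562286247
385
[0.00085806 0.00167632 0.08374177] 316 [0.45082264 0.13483373 0.08001814] [0.56649818 0.2370061  0.08953825]
```

View pics/c4.png

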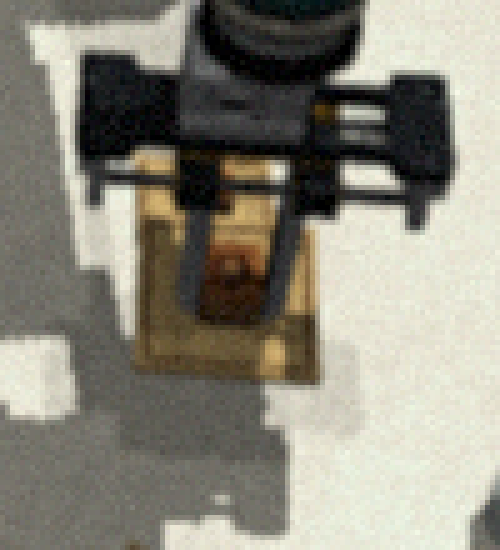

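Call:
{"op": "send_rows", "data": {
  "moves": [
    [-0.6, -2.3, 0, -0.003],
    [-0.9, -4, 0, -0.004],
    [-0.9, -4, 0, -0.004],
    [-0.9, -4, 0, -0.004],
    [-0.9, -4, 0, -0.004],
    [-0.9, -4, 0, -0.004],
    [-0.9, -4, 0, -0.004],
    [-0.9, -4, 0, -0.004],
    [-0.9, -4, -0.5, -0.003],
    [-0.6, -3, -1, 0],
    [0, 0, 0, 0],
    [0, 0, 0, 0]
  ],
  "squeeze": 8
}}

```text
time: 10.45
eef_pos: [0.4388, -0.1865, 0.0469]
eef_rot: [-0.033, 0.999, 0.001, -0.001]
contact_force: [-1.1, -0.5, -0.8]
gripper_width: 0.0317
grip_force: 8.0
```

```bash
cat >> h.py <<'E'
def held(s,cx,cy,z0,z1,w=.09):
    "woody points near (cx,cy), robust plane"
    v,u=np.mgrid[0:400,0:640]; K=s["K"]; d=s["z_map"]
    c=np.stack([(u-K[0,2])/K[0,0]*d,-(v-K[1,2])/K[1,1]*d,-d],-1)
    W=c@s["rotation"].T+s["origin"]; im=s["img"].astype(int)
    m=(im[...,0]>1.35*im[...,2])&(im[...,0]>25)&(abs(W[...,0]-cx)<w)&(abs(W[...,1]-cy)<w)&(W[...,2]>z0)&(W[...,2]<z1)&(d>0)
    P=W[m]; A=np.c_[P[:,:2],np.ones(len(P))]
    for k in range(6):
        c=np.linalg.lstsq(A,P[:,2],rcond=None)[0]; r=np.abs(A@c-P[:,2]); q=r<max(.005,np.median(r)*2); A=A[q];P=P[q]
    return c,P
E
python3 - <<'E'
from h import *
for n in("scene","top"):
    t=snap(n)
    c,P=held(t,.425,-.188,.045,.12); print(n,c,len(P),np.percentile(P,[2,98],axis=0))
print(robot.observe()["eef_pos"],robot.observe()["gripper_width"])
E
```

```text
scene [-0.00879147 -0.00062     0.07308182] 518 [[ 0.37610497 -0.22835424  0.06555781]
 [ 0.48040625 -0.13671478  0.07252528]]
top [ 0.03545186 -0.00343469  0.05560716] 325 [[ 0.37195962 -0.23582268  0.06599131]
 [ 0.41464541 -0.14493576  0.07453358]]
[ 0.43937354 -0.18629939  0.04758052] 0.03183262027138282
```

Call:
{"op": "send_rows", "data": {
  "moves": [
    [0, 0, -1, 0],
    [0, 0, -1, 0],
    [0, 0, -0.6, 0],
    [0, 0, -0.3, 0],
    [0, 0, -0.3, 0],
    [0, 0, -0.3, 0],
    [0, 0, -0.3, 0],
    [0, 0, -0.3, 0],
    [0, 0, 0, 0],
    [0, 0, 0, 0]
  ],
  "squeeze": 4
}}

```text
time: 11.8
eef_pos: [0.4393, -0.1873, 0.0067]
eef_rot: [-0.033, 0.999, 0.0, 0.0]
contact_force: [0.5, 1.5, -1.4]
gripper_width: 0.032
grip_force: 4.0
```

Run:
```python
from h import *
t=snap("scene")
c,P=held(t,.425,-.188,.012,.12); print(c,len(P),np.percentile(P,[2,98],axis=0))
print(robot.observe()["eef_pos"],robot.observe()["contact_force"])
```

```text
[ 0.21465176  0.00078932 -0.06419509] 375 [[ 0.41265576 -0.23400069  0.01986699]
 [ 0.49045435 -0.12775923  0.04391212]]
[ 0.43931114 -0.18728897  0.00668405] [-0.26266787 -0.42744665 -0.11953869]
```

Call:
{"op": "send_rows", "data": {
  "moves": [
    [0, 0, -0.2, 0],
    [0, 0, -0.15, 0],
    [0, 0, 0, 0],
    [0, 0, 0, 0]
  ]
}}

```text
time: 12.35
eef_pos: [0.4402, -0.1874, 0.0045]
eef_rot: [-0.033, 0.999, -0.0, 0.001]
contact_force: [-1.3, 2.2, 5.6]
gripper_width: 0.032
grip_force: 4.0
```

Call:
{"op": "send_rows", "data": {
  "moves": [
    [0, 0, 1, 0],
    [0, 0, 3, 0],
    [0, 0, 3, 0],
    [0, 0, 0, 0],
    [0, 0, 0, 0]
  ],
  "squeeze": 8
}}

```text
time: 12.98
eef_pos: [0.4385, -0.187, 0.0721]
eef_rot: [-0.033, 0.999, 0.0, -0.001]
contact_force: [-0.2, 0.5, -0.9]
gripper_width: 0.0317
grip_force: 8.0
```

Run:
```python
from h import *
for n in ("scene","top"):
    t=snap(n); c,P=held(t,.425,-.188,.045,.14); print(n,c,len(P),np.percentile(P,[1,99],axis=0))
    e=robot.observe()["eef_pos"]; print(e, c@[e[0],e[1],1]-e[2])
    i=t["img"][:,:,::-1]
    if n=="scene": cv2.imwrite("pics/c5.png",cv2.convertScaleAbs(cv2.resize(i[120:230,190:310],None,fx=5,fy=5,interpolation=3),alpha=1.6))
```

```text
scene [ 0.34988231  0.0231099  -0.05296097] 308 [[ 0.39008295 -0.22728941  0.07974613]
 [ 0.4828156  -0.13554374  0.11197184]]
[ 0.43816413 -0.18681487  0.0715159 ] 0.02451173122321583
top [ 0.42617734  0.02892456 -0.08424737] 263 [[ 0.37791656 -0.23804213  0.0692121 ]
 [ 0.41650105 -0.14412967  0.08906738]]
[ 0.43808055 -0.18673244  0.07132536] 0.025726119501628356
```

View pics/c5.png

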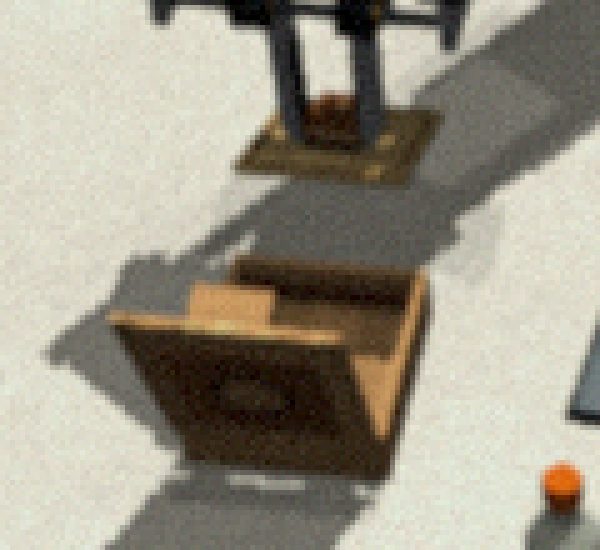

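Call:
{"op": "send_rows", "data": {
  "moves": [
    [1.5, 0.1, 0.5, 0],
    [2.5, 0.1, 0.5, 0],
    [2.5, 0.2, 0, 0],
    [2.5, 0.2, 0, 0],
    [1.7, 0.1, 0, 0],
    [0.8, 0, 0, 0],
    [0, 0, 0, 0],
    [0, 0, 0, 0]
  ]
}}

```text
time: 14.08
eef_pos: [0.5538, -0.1803, 0.083]
eef_rot: [-0.032, 0.999, 0.0, -0.0]
contact_force: [0.3, 0.7, -0.3]
gripper_width: 0.0317
grip_force: 8.0
```

Run:
```python
from h import *
t=snap("top"); e=robot.observe()["eef_pos"]; print(e)
c,P=held(t,e[0]-.013,e[1],.06,.16); print(c,len(P),np.percentile(P,[1,99],axis=0))
i=t["img"][:,:,::-1]
a=cv2.convertScaleAbs(cv2.resize(i[185:245,345:425],None,fx=7,fy=7,interpolation=3),alpha=1.7)
s=snap("scene"); j=s["img"][:,:,::-1]
c,P=held(s,e[0]-.013,e[1],.06,.16); print(c,len(P),np.percentile(P,[1,99],axis=0))
b=cv2.convertScaleAbs(cv2.resize(j[155:230,205:285],None,fx=5,fy=5,interpolation=3),alpha=1.7)
cv2.imwrite("pics/c6.png",cv2.copyMakeBorder(a,0,0,0,0,0)); 
cv2.imwrite("pics/c6b.png",b)
```

```text
[ 0.55373295 -0.18036659  0.08316354]
[ 0.26356592  0.01064972 -0.04209175] 393 [[ 0.49200968 -0.22904132  0.08352863]
 [ 0.62997174 -0.1300784   0.12051762]]
[ 0.31198667 -0.03845707 -0.07050719] 313 [[ 0.49893207 -0.22073715  0.08791396]
 [ 0.59506271 -0.12799574  0.12270829]]
```

View pics/c6.png

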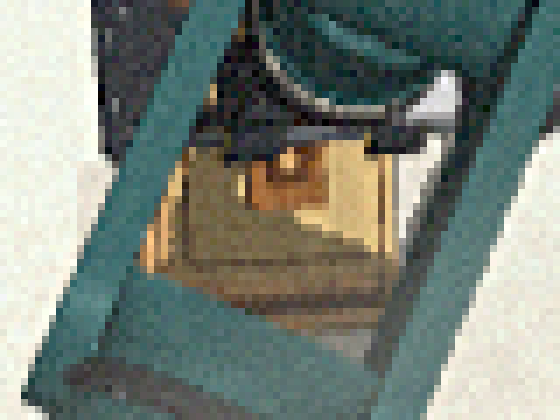

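Run:
```python
from h import *
t=snap("top")
for a in [(398,250),(178,240)]:
    print(onz(t,a[0]/7-.43+345,a[1]/7-.43+185,.09+ .0))
```

```text
[ 0.50322653 -0.23323666  0.09      ]
[ 0.50698835 -0.13807778  0.09      ]
```

Run:
```python
from h import *
t=snap("scene")
for a in [(427,270),(234,256)]:
    print(onz(t,a[0]/5-.4+190,a[1]/5-.4+120,.036))
```

```text
[ 0.4702111  -0.12769507  0.036     ]
[ 0.48189449 -0.23940848  0.036     ]
```

Call:
{"op": "send_rows", "data": {
  "moves": [
    [0, 0, -2, 0],
    [0, 0, -2, 0],
    [0, 0, -1.5, 0],
    [0, 0, -0.8, 0],
    [0, 0, 0, 0],
    [0, 0, 0, 0]
  ]
}}

```text
time: 15.02
eef_pos: [0.5548, -0.1806, 0.0211]
eef_rot: [-0.033, 0.999, -0.0, 0.001]
contact_force: [0.9, 0.2, -0.3]
gripper_width: 0.0319
grip_force: 8.0
```

Call:
{"op": "send_rows", "data": {
  "moves": [
    [0, 0, -0.3, 0],
    [0, 0, -0.3, 0],
    [0, 0, 0, 0],
    [0, 0, 0, 0]
  ],
  "squeeze": 5
}}

```text
time: 15.52
eef_pos: [0.5542, -0.1803, 0.0142]
eef_rot: [-0.033, 0.999, 0.0, -0.0]
contact_force: [-1.0, 0.0, -1.1]
gripper_width: 0.0321
grip_force: 5.0
```

Call:
{"op": "send_rows", "data": {
  "moves": [
    [0, 0, -0.2, 0],
    [0, 0, -0.2, 0],
    [0, 0, 0, 0],
    [0, 0, 0, 0]
  ]
}}

```text
time: 16.02
eef_pos: [0.5543, -0.1804, 0.0103]
eef_rot: [-0.033, 0.999, -0.0, 0.0]
contact_force: [1.3, -0.5, -0.2]
gripper_width: 0.0321
grip_force: 5.0
```

Run:
```python
from h import *
e=robot.observe()["eef_pos"]; print(e)
for n in("top","scene"):
    t=snap(n)
    c,P=held(t,e[0]-.013,e[1],.012,.075,.055); print(n,c,len(P),np.percentile(P,[1,99],axis=0), c@[e[0],e[1],1]-e[2])
    if n=="scene":
        j=t["img"][:,:,::-1]; cv2.imwrite("pics/c7.png",cv2.convertScaleAbs(cv2.resize(j[145:220,195:295],None,fx=6,fy=6,interpolation=3),alpha=1.9))
```

```text
[ 0.55427163 -0.18037831  0.01029723]
top [ 0.30063726  0.03409448 -0.12744294] 321 [[ 0.49476186 -0.23120325  0.0132277 ]
 [ 0.54803988 -0.13777163  0.03348293]] 0.022744631967305487
scene [ 0.34593715 -0.06869136 -0.16618676] 136 [[ 0.49030806 -0.1964404   0.01331566]
 [ 0.57821174 -0.12619807  0.04350211]] 0.02764958934725127
```

View pics/c7.png

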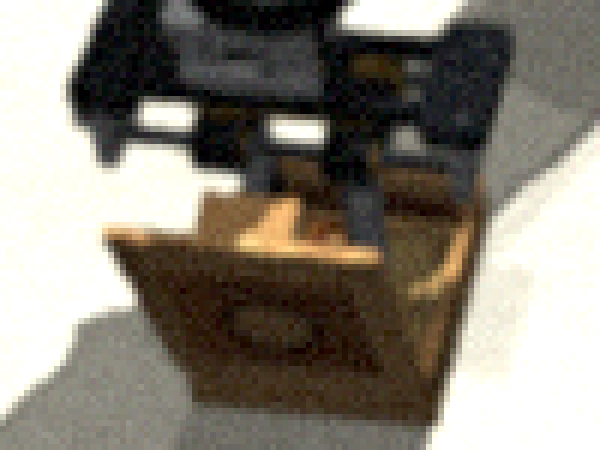

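Call:
{"op": "send_rows", "data": {
  "moves": [
    [0, 0, -0.2, 0],
    [0, 0, -0.1, 0],
    [0, 0, 0, 0],
    [0, 0, 0, 0]
  ],
  "squeeze": 4
}}

```text
time: 16.62
eef_pos: [0.554, -0.1803, 0.007]
eef_rot: [-0.033, 0.999, 0.0, -0.0]
contact_force: [0.2, 1.1, -1.9]
gripper_width: 0.032
grip_force: 4.0
```

Call:
{"op": "send_rows", "data": {
  "moves": [
    [-0.2, 0, 0, 0],
    [-0.2, 0, 0, 0],
    [-0.2, -0.1, 0, 0],
    [-0.2, 0, 0, 0],
    [0, 0, 0, 0],
    [0, 0, 0, 0]
  ]
}}

```text
time: 17.38
eef_pos: [0.5462, -0.1813, 0.0072]
eef_rot: [-0.033, 0.999, 0.0, 0.0]
contact_force: [-0.1, -0.3, -0.8]
gripper_width: 0.0319
grip_force: 4.0
```

Run:
```python
from h import *
e=robot.observe()["eef_pos"]; print(e)
t=snap("top")
c,P=held(t,e[0]-.013,e[1],.012,.075,.055); print(c,len(P),np.percentile(P,[1,99],axis=0), c@[e[0],e[1],1]-e[2], "top z at lip",c@[.4906,-.184,1], "at -52",c@[.486,-.184,1])
i=t["img"][:,:,::-1]
cv2.imwrite("pics/c8.png",cv2.convertScaleAbs(cv2.resize(i[185:245,345:425],None,fx=7,fy=7,interpolation=3),alpha=1.9))
```

```text
[ 0.54620431 -0.18132012  0.00718763]
[ 0.22107568  0.01006166 -0.08896485] 281 [[ 0.48507503 -0.23035417  0.01494252]
 [ 0.53844955 -0.13576025  0.03141732]] 0.022775619193736725 top z at lip 0.017643529161951735 at -52 0.01662658105103025
```

View pics/c8.png

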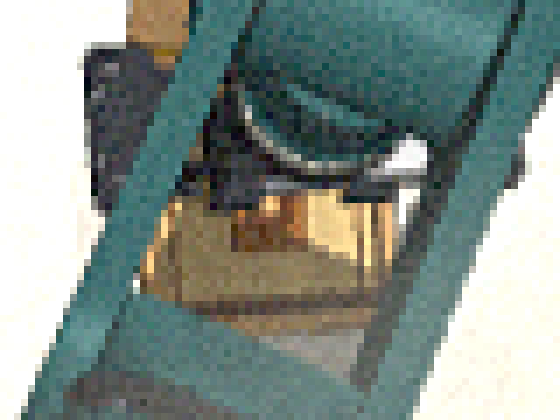

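Call:
{"op": "send_rows", "data": {
  "moves": [
    [0, 0, -0.25, 0],
    [0.05, 0, -0.25, 0],
    [0.05, 0, -0.25, 0],
    [0.1, 0, -0.25, 0],
    [0, 0, 0, 0],
    [0, 0, 0, 0]
  ],
  "squeeze": 3
}}

```text
time: 18.18
eef_pos: [0.5483, -0.1812, -0.0029]
eef_rot: [-0.033, 0.999, 0.0, 0.0]
contact_force: [1.6, 0.3, -1.1]
gripper_width: 0.0321
grip_force: 3.0
```

Run:
```python
from h import *
e=robot.observe()["eef_pos"]; print(e)
t=snap("top")
c,P=held(t,e[0]-.013,e[1],.01,.075,.05); print(c,len(P),np.percentile(P,[1,99],axis=0), c@[e[0],e[1],1]-e[2], "top z at lip",c@[.4906,-.184,1])
```

```text
[ 0.54831364 -0.18120488 -0.00288732]
[ 0.12936166  0.00766655 -0.04792155] 287 [[ 0.49196556 -0.23098173  0.01226231]
 [ 0.54012221 -0.1382133   0.02325758]] 0.024507314849207575 top z at lip 0.0141326342491652
```

Call:
{"op": "send_rows", "data": {
  "moves": [
    [0.05, 0, -0.2, 0],
    [0.05, 0, -0.2, 0],
    [0.05, 0, -0.2, 0],
    [0, 0, -0.1, 0],
    [0, 0, 0, 0],
    [0, 0, 0, 0]
  ]
}}

```text
time: 18.98
eef_pos: [0.5496, -0.1813, -0.0099]
eef_rot: [-0.033, 0.999, 0.0, -0.0]
contact_force: [1.4, -0.2, -0.8]
gripper_width: 0.0319
grip_force: 3.0
```

Run:
```python
from h import *
e=robot.observe()["eef_pos"]; print(e)
t=snap("top")
c,P=held(t,e[0]-.013,e[1],.005,.075,.05); print(c,len(P),np.percentile(P,[1,99],axis=0), c@[e[0],e[1],1]-e[2], "top z at lip",c@[.4906,-.184,1])
```

```text
[ 0.54962884 -0.18126587 -0.00993054]
[-0.00873903  0.01294735  0.02070549] 285 [[ 0.49183941 -0.22877074  0.00922202]
 [ 0.54027568 -0.13840659  0.01839216]] 0.02348589561487238 top z at lip 0.014035811681411872
```

Call:
{"op": "send_rows", "data": {
  "moves": [
    [0, 0, 0, 0],
    [0, 0, 0, 0],
    [0, 0, 0, 0],
    [0, 0, 1, 0],
    [0, 0, 3, 0],
    [0, 0, 4, 0],
    [0, 0, 5, 0],
    [0, 0, 5, 0],
    [0, 0, 2, 0],
    [0, 0, 0, 0]
  ],
  "gripper": 0.0
}}

```text
time: 20.27
eef_pos: [0.551, -0.1819, 0.1936]
eef_rot: [-0.033, 0.999, -0.001, 0.003]
contact_force: [0.5, -0.9, 0.1]
gripper_width: 0.0469
grip_force: 0.0
```

Call:
{"op": "send_rows", "data": {
  "moves": [
    [3, 0.2, 0, 0],
    [4, 0.3, 0, 0],
    [4, 0.3, 0, 0],
    [1.5, 0.1, 0, 0],
    [0, 0, -2, 0],
    [0, 0, -3, 0],
    [0, 0, -3, 0],
    [0, 0, 0, 0],
    [0, 0, 0, 0]
  ],
  "gripper": 1,
  "squeeze": 10
}}

```text
time: 21.4
eef_pos: [0.6747, -0.1724, 0.1104]
eef_rot: [-0.033, 0.999, 0.0, -0.0]
contact_force: [0.4, -0.7, 0.6]
gripper_width: 0.0005
grip_force: 0.0
```

Call:
{"op": "send_rows", "data": {
  "moves": [
    [-1, -0.1, 0, 0],
    [-1, -0.1, 0, 0],
    [-1, 0, 0, 0],
    [-1, -0.1, 0, 0],
    [-1, 0, 0, 0],
    [-1, -0.1, 0, 0],
    [0, 0, 0, 0]
  ]
}}

```text
time: 22.28
eef_pos: [0.6131, -0.1763, 0.1098]
eef_rot: [-0.032, 0.999, 0.0, -0.001]
contact_force: [-0.1, -0.2, -0.2]
gripper_width: 0.0004
grip_force: 0.0
```

```bash
cat >> h.py <<'E'
def lid(s):
    "estimate lid angle: woody points, distance from hinge in box xz-plane"
    v,u=np.mgrid[0:400,0:640]; K=s["K"]; d=s["z_map"]
    c=np.stack([(u-K[0,2])/K[0,0]*d,-(v-K[1,2])/K[1,1]*d,-d],-1)
    W=c@s["rotation"].T+s["origin"]; im=s["img"].astype(int)
    D=W-np.array([.6044,-.1766,.036]); ex=np.array([.998,.066,0]); ey=np.array([-.066,.998,0])
    X=-(D@ex);Y=D@ey;Z=D[...,2]; r=np.hypot(X,Z)
    m=(im[...,0]>1.25*im[...,2])&(r>.06)&(r<.15)&(abs(Y)<.055)&(Z>.004)&(d>0)
    a=np.arctan2(Z[m],X[m]); h,b=np.histogram(a,40,(0,2.2)); return m.sum(),np.median(a),b[h.argmax()],np.percentile(a,[10,90]),r[m].max()
E
python3 - <<'E'
from h import *
for n in("scene","top"): print(n,lid(snap(n)))
E
```

```text
scene (np.int64(844), np.float64(1.5640624622043038), np.float64(1.5400000000000003), array([1.53080595, 1.60505403]), np.float64(0.14945210297589503))
top (np.int64(211), np.float64(1.5135404567339015), np.float64(1.485), array([1.40510072, 1.53304582]), np.float64(0.14390249187482507))
```

Call:
{"op": "send_rows", "data": {
  "moves": [
    [-1.1, -0.1, 0.05, 0],
    [-1.1, 0, 0.05, 0],
    [-1.1, -0.1, 0, 0],
    [-0.9, -0.1, -0.4, 0],
    [-0.9, 0, -0.5, 0],
    [-1, -0.1, -0.5, 0],
    [-1, -0.1, -0.5, 0],
    [-1.1, 0, -0.5, 0],
    [-1, -0.1, -0.6, 0],
    [0, 0, 0, 0]
  ]
}}

```text
time: 23.62
eef_pos: [0.521, -0.1822, 0.0803]
eef_rot: [-0.032, 0.999, 0.0, -0.001]
contact_force: [0.2, -0.3, -0.1]
gripper_width: 0.0005
grip_force: 0.0
```

Run:
```python
from h import *
for n in("scene","top"): print(n,lid(snap(n)))
```

```text
scene (np.int64(1026), np.float64(0.6751206455452943), np.float64(0.6600000000000001), array([0.64009564, 0.7273589 ]), np.float64(0.13795527321388035))
top (np.int64(242), np.float64(0.6513381371968792), np.float64(0.6050000000000001), array([0.52431576, 0.70175213]), np.float64(0.14087861374742577))
```

Lid at ~0.6 as planned. Continue down.

Call:
{"op": "send_rows", "data": {
  "moves": [
    [-0.7, -0.1, -0.9, 0],
    [-0.7, 0, -1, 0],
    [-0.8, -0.1, -1, 0],
    [-0.5, 0, -0.8, 0],
    [-0.5, -0.1, -0.7, 0],
    [-0.5, 0, -0.4, 0],
    [-0.5, 0, 0, 0],
    [0, 0, 0, 0],
    [0, 0, 0, 0]
  ]
}}

```text
time: 24.85
eef_pos: [0.4808, -0.1854, 0.0334]
eef_rot: [-0.033, 0.999, -0.0, 0.0]
contact_force: [0.8, -0.1, -0.3]
gripper_width: 0.0004
grip_force: 0.0
```

Run:
```python
from h import *
for n in("scene","top"): print(n,lid(snap(n)))
```

```text
scene (np.int64(837), np.float64(0.21334825484684505), np.float64(0.16500000000000004), array([0.18120258, 0.25832963]), np.float64(0.13993038836681604))
top (np.int64(67), np.float64(0.2208355726327194), np.float64(0.16500000000000004), array([0.17787821, 0.27301191]), np.float64(0.12520298921933415))
```

Call:
{"op": "send_rows", "data": {
  "moves": [
    [0, 0, -0.3, 0],
    [0, 0, -0.3, 0],
    [0, 0, -0.2, 0],
    [0, 0, 0, 0]
  ]
}}

```text
time: 25.45
eef_pos: [0.4806, -0.1852, 0.0249]
eef_rot: [-0.033, 0.999, 0.0, -0.0]
contact_force: [0.1, 0.0, -0.7]
gripper_width: 0.0002
grip_force: 0.0
```

Call:
{"op": "send_rows", "data": {
  "moves": [
    [0, 0, -0.2, 0],
    [0, 0, -0.2, 0],
    [0, 0, 0, 0]
  ]
}}

```text
time: 25.82
eef_pos: [0.4807, -0.1854, 0.0221]
eef_rot: [-0.033, 0.999, -0.0, 0.0]
contact_force: [-1.2, 1.2, 4.4]
gripper_width: 0.0002
grip_force: 2.4
```

Call:
{"op": "send_rows", "data": {
  "moves": [
    [0, 0, -0.2, 0],
    [0, 0, -0.2, 0],
    [0, 0, 0, 0]
  ]
}}

```text
time: 26.2
eef_pos: [0.4803, -0.1854, 0.0182]
eef_rot: [-0.033, 0.999, -0.0, -0.0]
contact_force: [-3.2, 0.7, 5.5]
gripper_width: 0.0005
grip_force: 2.7
```

Call:
{"op": "send_rows", "data": {
  "moves": [
    [0, 0, -0.2, 0],
    [0, 0, -0.2, 0],
    [0, 0, 0, 0]
  ]
}}

```text
time: 26.58
eef_pos: [0.4807, -0.1854, 0.0133]
eef_rot: [-0.033, 0.999, -0.0, 0.0]
contact_force: [-1.3, -0.4, 3.5]
gripper_width: 0.0004
grip_force: 1.7
```

Call:
{"op": "send_rows", "data": {
  "moves": [
    [0, 0, -0.2, 0],
    [0, 0, -0.2, 0],
    [0, 0, 0, 0]
  ]
}}

```text
time: 26.95
eef_pos: [0.4809, -0.1855, 0.0129]
eef_rot: [-0.033, 0.999, -0.0, 0.0]
contact_force: [-7.7, 2.4, 19.3]
gripper_width: 0.0005
grip_force: 9.7
```

Run:
```python
from h import *
for n in("scene","top"): print(n,lid(snap(n)))
```

```text
scene (np.int64(680), np.float64(0.07147306582784599), np.float64(0.05500000000000001), array([0.04203943, 0.1231961 ]), np.float64(0.1495771625582611))
top (np.int64(55), np.float64(0.08880511317465331), np.float64(0.05500000000000001), array([0.04812787, 0.15152672]), np.float64(0.14982079253585015))
```

Call:
{"op": "send_rows", "data": {
  "moves": [
    [0, 0, -0.1, 0],
    [0, 0, 0, 0],
    [0, 0, 0.5, 0],
    [0, 0, 2, 0],
    [0, 0, 5, 0],
    [0, 0, 5, 0],
    [-2, 0, 5, 0],
    [-5, 0, 3, 0],
    [-5, 0, 0, 0],
    [-3, 0, 0, 0],
    [0, 0, 0, 0]
  ]
}}

```text
time: 28.42
eef_pos: [0.3301, -0.1855, 0.2132]
eef_rot: [-0.032, 0.999, -0.0, 0.001]
contact_force: [0.1, 0.3, 0.1]
gripper_width: 0.0004
grip_force: 0.0
```

Run:
```python
from h import *
o=np.load("top0.npz"); s0={k:o[k] for k in o}; s0["rotation"]=Ro.from_quat(s0["rotation"]).as_matrix()
for n in("scene","top"):
    t=snap(n); print(n,lid(t))
    c,P=held(t,.536,-.181,.03,.06,.07); print(c,len(P),np.percentile(P,[1,99],axis=0)," front z",c@[.4675,-.185,1]," hinge z",c@[.604,-.177,1])
    if n=="top":
        for nm,x in dict(glue=(327,166),phone=(324,237),jar=(211,202),hoop=(448,199)).items():
            sl=(slice(x[1]-25,x[1]+25),slice(x[0]-25,x[0]+25)); print(nm,np.median(np.abs(t["img"][sl].astype(int)-s0["img"][sl])), np.mean(np.abs(t["z_map"][sl]-s0["z_map"][sl])>.006))
```

```text
scene (np.int64(699), np.float64(0.07094624402838257), np.float64(0.05500000000000001), array([0.04293892, 0.11325157]), np.float64(0.13941404933178336))
[-0.00057315 -0.00083176  0.04257092] 1506 [[ 0.46863844 -0.23526179  0.03801148]
 [ 0.60452972 -0.12053762  0.04666783]]  front z 0.042456851266862834  hinge z 0.04237196165449668
top (np.int64(681), np.float64(0.07789398891549909), np.float64(0.05500000000000001), array([0.04553307, 0.13337685]), np.float64(0.13654982158052678))
[0.00415144 0.00212782 0.04090029] 1357 [[ 0.46943854 -0.23779894  0.03808507]
 [ 0.60364818 -0.12422203  0.04744002]]  front z 0.042447441168070664  hinge z 0.04303113501485474
glue 4.0 0.212
phone 3.0 0.1888
jar 4.0 0.1908
hoop 3.0 0.1876
```

```bash
python3 -c "
from rig import robot
print(robot.finish_job())"
```

```text
the job is handed in; nothing more can be done
None
```

The largest ornament board is in its box, with its front edge under the lip and lying flat. The lid is pressed past the catch; its top measures level at 42 mm. The top-camera check showed no shift of the glue bottle, jar, hoop or phone. The arm was clear and the job was handed in at about 28.5 s.

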